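# Turn a leaf of the glaze reference book

## Task

The glaze reference book lies open on its riser, and the coral-red cup is to be compared with the page under the green-tabbed leaf. Using only the fingertips and without pinching the leaf, swing the green-tabbed leaf over the spine and press it gently down until it lies flat on the other side; its hinge is stiff, so push it steadily all the way, without flicking it or pressing hard. Leave the coral-tabbed leaf lying where it is and disturb nothing else on the cart.

Things in the scene. Friction and masses are not known exactly. Their poses are not given: they have to be found in the camera images.
- glaze_book: Open glaze reference book of rigid leaves, fixed on a dark wooden riser (230 along x, 270 across, 30 mm high); it does not move. Origin: centre of the riser's underside, on the cart top. x runs along the spine, away from the robot; y across the book to its left half; z up. On each side the covers and leaves (without tabs) end 150 mm from the hinge rod, the riser at 135 mm.
- spine (a point): The leaves are white boards 200 mm long, 6 mm thick, 0.12 to 0.21 kg. Point on the axis of the steel hinge rod on which all leaves turn, midway along it, 50 mm above the book's origin; the rod lies along the book's x. Brackets hold it at x = +-110 mm and top out at 56 mm.
- green_leaf (a joint): Angle of the leaf to turn, top of the right (-y) half. 0: flat on the right, underside 50.5 mm above the cart; 1.57: upright; 3.14: flat on the left (stop), the same face now on top, 49.5 mm above the cart. Starts at 0 to 0.28. Stiff hinge (0.24 N m friction): it stays at any angle and must be pushed all the way, with 1 to 4 N at the tab.
- green_tab (a point): Point on the green tab, on the face that is its underside while on the right: mid-width of the tab, 165 mm from the rod, at x = +50 mm of the book; turns with the leaf. The tab is 56 mm wide along x, 6 mm thick, and runs from the leaf's edge at 150 mm to 180 mm from the rod. At the start there is only free space beneath it, down to the cart top.
- coral_leaf (a joint): Angle of the leaf under the green one: same size, same stiff hinge, coral-red tab at x = -50 mm of the book. 0: flat on the right half, underside 43.5 mm above the cart. It starts at 0 and must stay.
- coral_cup: Coral-red glazed cup, loose, 78 mm across the rim, 66 mm high; origin under its centre. Stands beyond the far end of the book. Leave it.
- stoneware_egg: Speckled stoneware egg standing on its flattened foot, loose, 57 mm across, 71 mm high; origin under its centre. Stands beyond the far end of the book. Leave it.
- tea_caddy: White porcelain tea caddy with gilt bands and gilt lid, loose, 88 mm across, 146 mm high; origin under its centre. Stands left of the book and the caliper. Leave it.
- caliper: Chrome caliper lying flat, loose, 230 mm long (its x axis), 80 mm over the jaws, 8 mm high; origin on the cart under the middle of the beam. Lies close to the left of the book, along it. Leave it.
- celadon_bowl: Grey-green bowl, loose, 116 mm across, 52 mm high; origin under its centre. Stands beyond the far end of the book. Leave it.
- magnifier: Round magnifier with a wooden handle, lying flat, loose, 76 mm ring, 186 mm long, 10 mm high; origin under the ring's centre, handle along its -x. Lies right of the book. Leave it.

How it is judged:
By the outcome, as a careful person would: the job done as asked, in the order asked, and still so for the second after the job is handed in, with the robot touching nothing.
It also fails if it takes over 58 s, if anything falls off the work surface, if the arm or the gripper's body presses on something with over 40 N, if the wrist force passes 120 N, or if a joint passes its speed limit or range.

## Robot

A 6-joint arm with a two-finger parallel gripper is mounted at the origin on the work surface. World frame = base frame: x ahead of the robot, y to its left, z up, the work surface at z = 0. Lengths are in m, angles in rad, forces in N, time in s.
With the tool pointing down it reaches from about 0.25 to 0.775 m from the base axis. Payload 4 kg.
Tool frame: the origin (TCP) lies on the centre line of the jaws, within the pads' length; the fingertips stand 25 mm ahead of it and the grasp point (between the pads) lies 6 mm ahead of it; z points along the fingers, y is the line along which they close (so a half turn about z gives the same grasp; the last joint's range is limited). The gripper opens to 94 mm and grips with 3 to 60 N. Pads are 16 mm wide; open, the fingers measure 119 mm over their backs; the gripper's body (75 mm by 177 mm) begins 78 mm behind the grasp point.
Start: joints at [-1.423, 0.087, 1.371, -0, 1.684, -0.103], TCP at [0.136, -0.533, 0.231] pointing down, gripper open.
Joint ranges: [-3.1, 3.1], [-0.76, 2.03], [0.27, 2.55], [-1.08, 4.22], [0.17, 2.65], [-2.57, 2.57]. Speed limits (rad/s): [2.79, 2.79, 3.14, 3.14, 3.14, 3.14].

## Interface

Orientations are given as a 3x3 rotation matrix whose columns are the frame's x, y, z axes.
In Python, from station import readout, vision, ticket gives the robot as it stands. The module is installed in compiled form; this text tells all that it offers.
- The arm moves only by the tool step_arm, never from a script. Its argument "targets" is a list of rows, each an object with "dp": the shift along the tool's x, y, z in mm, a list of three; "spin": the turn about the tool's z in degrees. In form: [{"dp": [x, y, z], "spin": spin}, ...]. A call has 1 to 20 rows; each row is the pose to reach, as a shift and turn from the pose commanded when the call began, along the tool's axes at that moment; what a row does not reach only later rows make up. A row lasts 1/8 s, in which the tool goes at most 62.5 mm and 10.7 degrees, less where a joint would pass 70% of its speed; a pose out of reach is approached as far as the arm can. A call with a gripper value outside its range is refused whole. "fingers" is the opening, from 0 (shut) to 1 (fully open), set as the call begins (left out, the last holds). The fingers move at their own pace and stop on an object; "squeeze" is the grip in N (left out, the last holds). Time passes only in rows, so rows that repeat a pose let the fingers close. It gives the time, the measured TCP pose, the force, the opening and the grip force at its end, in the units of the state.
- readout.get_obs(): the state, without advancing time (a new reading comes with each control period).
- vision.snapshot(name): name is "scene" or "side" or "wrist"; returns a dict with "img" (420x560x3 uint8, red, green, blue), "fx", "fy", "cx", "cy" (pixels), "R" (3x3) and "t" (3): a world point X has camera coordinates R X + t. Camera axes: x right, y down, z forward; pixel columns grow to the right and rows downward; lengths in m; the calibration is good to about 2 mm. The wrist camera is an equidistant fisheye: a pixel r from the principal point sees the ray r / f radians off the axis. A picture is of the moment at which its call begins. There is no depth.
- ticket.sign_off(): hands the job in; it is judged then, once.
The state is a dict: "clock": time; "joint_positions": joint angles; "dq": joint speeds; "joint_torque": joint torques, N m; "tcp_pos": TCP position; "tcp_rot": TCP orientation; "wrist_force": force on the tool from outside, world axes, zero at the start; "wrist_torque": the same for the moment, N m; "grip_width": finger opening in m; "grip_force": force on a finger pad.
Only numpy, scipy, OpenCV 4.12 (cv2) and the standard library are available. Lean on these libraries where they do the work, as an engineer would, in place of code of your own. Each camera call takes 0.05 s, during which the arm holds its last target. There are 200 camera calls.

## Working session

There is one attempt and no reset: what is moved stays moved. The work goes in short steps, Python scripts to look and compute and a tool call to move; the robot and the scene stay as the last step left them, time stands still between calls to the robot, and variables do not carry over. Pictures are saved under pics/ and viewed, at most 10 in all, crops included, and the job is handed in when it is done.

Besides the shell and the picture viewer there is one more tool, called after "Emit:" by a JSON object that holds its "method" and its "body", one argument or row to a line. step_arm: Moves the arm, as the interface text tells. Its arguments: {"type":"object","properties":{"targets":{"type":"array","items":{"type":"object","properties":{"dp":{"type":"array","items":{"type":"number"}},"spin":{"type":"number"}}}},"fingers":{"type":"number"},"squeeze":{"type":"number"}},"required":["targets"]}

```bash
mkdir -p pics; cat > h.py <<'E'
import numpy as np, cv2
from station import readout, vision, ticket
def snap(n,f):
    s=vision.snapshot(n); cv2.imwrite('pics/'+f,s['img'][:,:,::-1]); np.save('pics/'+f+'.npy',s,allow_pickle=True); return s
def load(f): return np.load('pics/'+f+'.npy',allow_pickle=True).item()
def ray(s,u,v):
    R=np.array(s['R']);t=np.array(s['t'])
    d=R.T@np.array([(u-s['cx'])/s['fx'],(v-s['cy'])/s['fy'],1]); return -R.T@t,d/np.linalg.norm(d)
def onz(s,u,v,z):
    c,d=ray(s,u,v); return c+d*(z-c[2])/d[2]
def proj(s,X):
    p=np.array(s['R'])@np.array(X)+np.array(s['t']); return s['fx']*p[0]/p[2]+s['cx'],s['fy']*p[1]/p[2]+s['cy']
E
python3 - <<'E'
from h import *
a=snap('scene','a.png');b=snap('side','b.png')
for s in(a,b): print(-np.array(s['R']).T@np.array(s['t']), np.array(s['R'])[2])
o=readout.get_obs(); print(o['clock'],o['tcp_rot'])
E
```

```text
[1.25308355 0.54487986 0.77591647] [-0.57301446 -0.51552006 -0.63709771]
[0.35234372 0.9104177  0.62508644] [ 0.25969304 -0.83563814 -0.48401283]
0.1 [[ 9.68716788e-01  2.48168643e-01 -3.29273611e-04]
 [ 2.48168809e-01 -9.68714868e-01  1.93564949e-03]
 [ 1.61395265e-04 -1.95681160e-03 -9.99998072e-01]]
```

View pics/a.png

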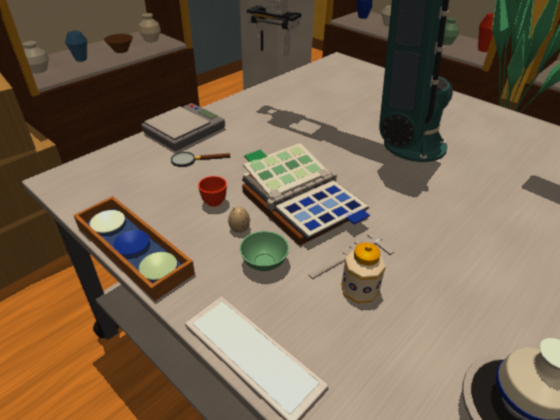

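View pics/b.png

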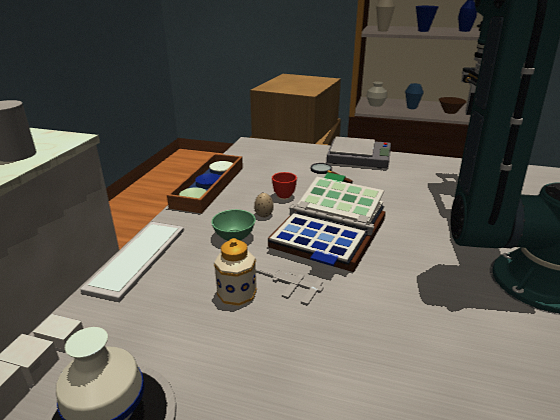

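The scene picture shows the book around (305,190), with the green tab at (257,156), the blue tab of the left half at (356,215), the magnifier at (200,157) and the caliper at (350,257). In the side view the green tab is at (337,178). I'll enlarge both.

```bash
python3 - <<'E'
from h import *
a=load('a.png')['img'][135:255,160:400,::-1];b=load('b.png')['img'][155:305,230:400,::-1]
cv2.imwrite('pics/a2.png',cv2.resize(a,None,fx=3.3,fy=3.3,interpolation=2))
cv2.imwrite('pics/b2.png',cv2.resize(b,None,fx=4,fy=4,interpolation=2))
E
```

```text
(no output)
```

View pics/a2.png

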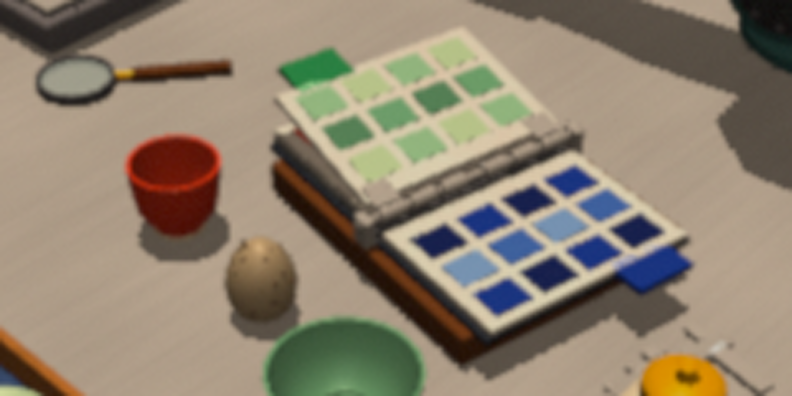

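View pics/b2.png

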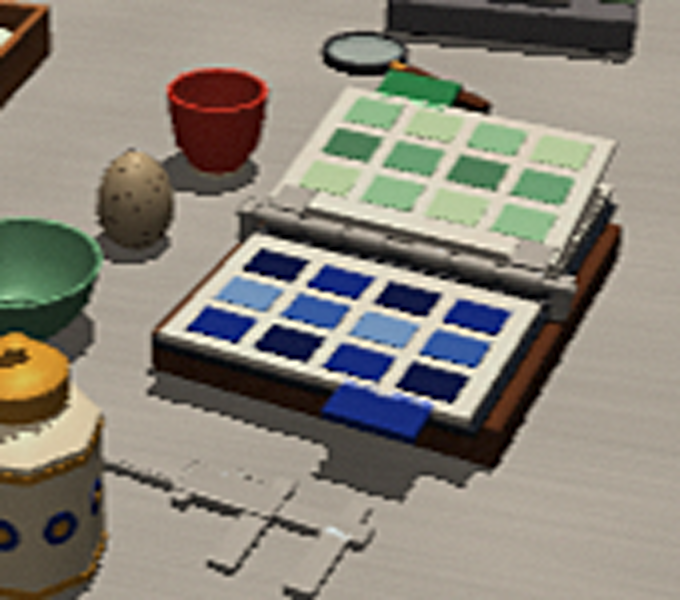

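The crops show the green leaf tilted up slightly. The hinge ends are at about (366,222) and (575,138) in the scene crop, and (247,215) and (570,292) in the side crop. The green tab corners are visible in both, so I'll triangulate them.

```bash
cat >> h.py <<'E'
def tri(a,p,b,q):
    c1,d1=ray(a,*p);c2,d2=ray(b,*q)
    k=np.linalg.lstsq(np.c_[d1,-d2],c2-c1,rcond=None)[0]
    x,y=c1+k[0]*d1,c2+k[1]*d2
    return (x+y)/2,np.linalg.norm(x-y)
E
python3 - <<'E'
from h import *
np.set_printoptions(precision=4,suppress=True)
a=load('a.png');b=load('b.png')
P=dict(hfar=((366,222),(247,215)),hnear=((575,138),(570,292)),gfar=((280,98),(343,88)),gnear=((463,28),(615,140)),
bfar=((493,333),(160,333)),bnear=((688,238),(468,425)),tabfar=((280,66),(388,70)),tabnear=((333,48),(460,82)))
X={}
for k,(p,q) in P.items():
    X[k],e=tri(a,(p[0]/3.3+160,p[1]/3.3+135),b,(q[0]/4+230,q[1]/4+155)); print(k,X[k],e)
for f,t in(('hnear','hfar'),('gnear','gfar'),('bnear','bfar'),('tabnear','tabfar')):
    d=X[t]-X[f];print(f,np.linalg.norm(d),np.degrees(np.arctan2(d[1],d[0])))
for n,s,off,sc in(('a',a,(160,135),3.3),('b',b,(230,155),4)):
    h=cv2.cvtColor(s['img'],cv2.COLOR_RGB2HSV)
    m=cv2.inRange(h,(65,120,60),(85,255,255)); m[:140]=0;m[185:]=0
    c,_=cv2.findContours(m,0,2); c=max(c,key=cv2.contourArea); print(n,cv2.contourArea(c),cv2.minAreaRect(c))
# blue tab + magnifier handle points at known heights
print('blue tab',[onz(a,u/3.3+160,v/3.3+135,.0495) for u,v in((690,265),(650,292))])
print('mag',[onz(a,u/3.3+160,v/3.3+135,.008) for u,v in((77,80),(230,68))])
print('caliper',[onz(a,u,v,.008) for u,v in((312,275),(372,240),(392,250))])
print('caddy top',onz(a,367,248,.146))
E
```

```text
hfar [ 0.6086 -0.0855  0.0494] 0.00032011999302490894
hnear [ 0.3889 -0.0474  0.0435] 0.008529852313679743
gfar [ 0.5727 -0.2218  0.087 ] 0.002928270940396527
gnear [ 0.3756 -0.191   0.0849] 0.005498650603726563
bfar [0.6263 0.0622 0.0406] 0.004695218343303394
bnear [0.4302 0.1007 0.0379] 0.004153631143886988
tabfar [ 0.545  -0.2512  0.0923] 0.002299190196142792
tabnear [ 0.4907 -0.2417  0.0921] 0.005113788641338261
hnear 0.22304607447539856 -9.848317709474987
gnear 0.19948889437546452 -8.881981465612082
bnear 0.1997652245569804 -11.101228202839097
tabnear 0.05510926867086882 -9.858481566391566
a 94.5 ((254.85000610351562, 155.5500030517578), (7.273237705230713, 17.708751678466797), 71.56504821777344)
b 84.0 ((334.48077392578125, 176.59616088867188), (18.8271484375, 5.687368392944336), 11.309932708740234)
blue tab [array([0.4718, 0.1297, 0.0495]), array([0.5191, 0.1261, 0.0495])]
mag [array([ 0.6105, -0.4654,  0.008 ]), array([ 0.4953, -0.3789,  0.008 ])]
caliper [array([0.6967, 0.1333, 0.008 ]), array([0.5019, 0.1665, 0.008 ]), array([0.4971, 0.2223, 0.008 ])]
caddy top [0.6636 0.2405 0.146 ]
```

The measurements agree with the given sizes. The spine is at about (0.501, -0.065) with yaw -9.9°, and the leaf starts near 0.2 rad. The tool only points down, so I'll use shut fingers, turned to line up with the book, and push the tab's outer edge inward and up. First I move outboard of the tab at height.

Emit:
{"method": "step_arm", "body": {
  "targets": [
    {"dp":[30,-10,0],"spin":2},
    {"dp":[70,-24,0],"spin":4},
    {"dp":[110,-38,0],"spin":6},
    {"dp":[150,-52,0],"spin":9},
    {"dp":[190,-65,0],"spin":12},
    {"dp":[230,-79,0],"spin":14},
    {"dp":[270,-93,10],"spin":17},
    {"dp":[310,-107,20],"spin":20},
    {"dp":[350,-121,40],"spin":22},
    {"dp":[390,-134,60],"spin":24},
    {"dp":[415,-143,80],"spin":24.3},
    {"dp":[427,-147,90],"spin":24.3},
    {"dp":[427,-147,90],"spin":24.3},
    {"dp":[427,-147,90],"spin":24.3}
  ],
  "fingers": 0,
  "squeeze": 15
}}

```text
clock: 1.85
tcp_pos: [0.5133, -0.2854, 0.1414]
tcp_rot: [[0.985, -0.173, 0.001], [-0.173, -0.985, -0.001], [0.001, 0.001, -1.0]]
wrist_force: [-0.4, -0.2, -0.6]
grip_width: 0.0005
grip_force: 0.0
```

```bash
python3 - <<'E'
from h import *
np.set_printoptions(precision=4,suppress=True)
a=snap('scene','c.png');b=snap('side','d.png')
o=readout.get_obs();print(o['clock'],o['tcp_pos'],o['tcp_rot'],o['wrist_force'],o['grip_width'])
w=snap('wrist','w.png')
def f(s,r,c,k): return cv2.resize(s['img'][r:r+150,c:c+200,::-1],None,fx=2,fy=2,interpolation=2)
cv2.imwrite('pics/cd.png',np.hstack([f(a,60,180,2),f(b,60,250,2)]))
E
```

```text
1.95 [ 0.5134 -0.2856  0.1418] [[ 0.9848 -0.1738  0.0016]
 [-0.1738 -0.9848 -0.0015]
 [ 0.0018  0.0012 -1.    ]] [-0.3739 -0.0835 -0.7001] 0.0003592451649075964
```

View pics/cd.png

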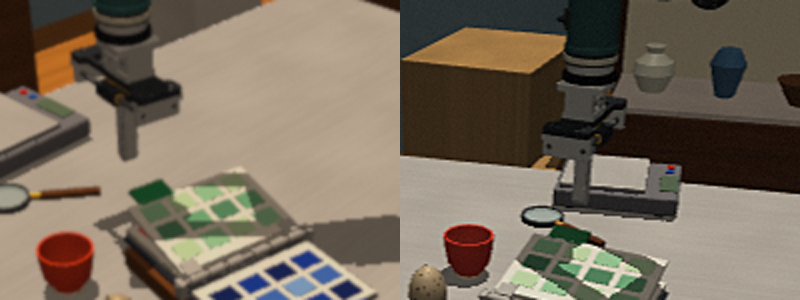

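View pics/w.png

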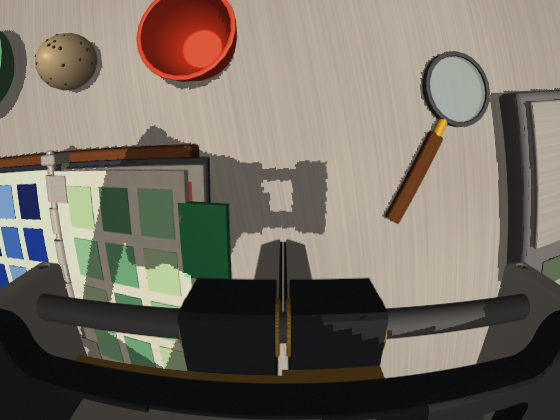

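The pictures show the shut fingertips outboard of the green tab: wrist view (283,245) against the tab edge at (230,240), with nothing below them. Now I descend and creep in.

Emit:
{"method": "step_arm", "body": {
  "targets": [
    {"dp":[0,0,12],"spin":0},
    {"dp":[0,0,25],"spin":0},
    {"dp":[0,0,38],"spin":0},
    {"dp":[0,0,46],"spin":0},
    {"dp":[0,-4,46],"spin":0},
    {"dp":[0,-8,46],"spin":0},
    {"dp":[0,-12,46],"spin":0},
    {"dp":[0,-15,46],"spin":0},
    {"dp":[0,-18,46],"spin":0},
    {"dp":[0,-20,46],"spin":0},
    {"dp":[0,-20,46],"spin":0}
  ]
}}

```text
clock: 3.38
tcp_pos: [0.5171, -0.2646, 0.0945]
tcp_rot: [[0.985, -0.172, 0.0], [-0.172, -0.985, -0.0], [0.0, 0.0, -1.0]]
wrist_force: [-0.3, -0.1, 0.3]
grip_width: 0.0002
grip_force: 0.0
```

```bash
python3 - <<'E'
from h import *
b=snap('side','e.png');w=snap('wrist','f.png')
f=lambda im,r,c:cv2.resize(im[r:r+100,c:c+130,::-1],None,fx=3,fy=3,interpolation=2)
cv2.imwrite('pics/ef.png',np.hstack([f(b['img'],130,290),f(w['img'],180,180)]))
E
```

```text
(no output)
```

View pics/ef.png

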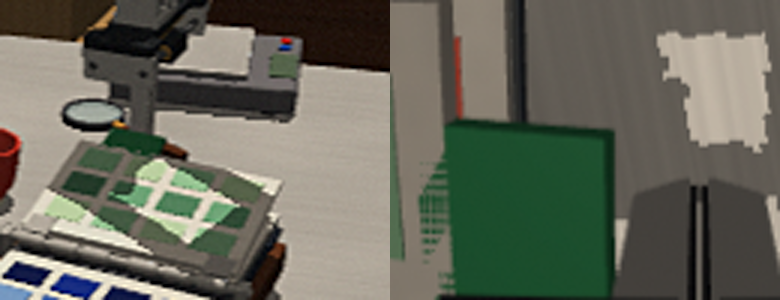

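The wrist crop shows the fingertips a few mm short of the tab's outer edge, at crop column 612. I keep creeping until contact.

Emit:
{"method": "step_arm", "body": {
  "targets": [
    {"dp":[0,-1.5,0],"spin":0},
    {"dp":[0,-3,0],"spin":0},
    {"dp":[0,-4,0],"spin":0},
    {"dp":[0,-5,0],"spin":0},
    {"dp":[0,-5,0],"spin":0}
  ]
}}

```text
clock: 4.1
tcp_pos: [0.5177, -0.2617, 0.0948]
tcp_rot: [[0.985, -0.173, -0.0], [-0.173, -0.985, -0.004], [0.0, 0.004, -1.0]]
wrist_force: [-0.2, -5.2, -0.5]
grip_width: 0.0003
grip_force: 2.8
```

Contact is at about 5 N, with the face 178 mm from the rod as expected. Now a small trial lift along the arc.

Emit:
{"method": "step_arm", "body": {
  "targets": [
    {"dp":[0,-0.5,-2.5],"spin":0},
    {"dp":[0,-1,-5],"spin":0},
    {"dp":[0,-1.5,-7.5],"spin":0},
    {"dp":[0,-2,-10],"spin":0},
    {"dp":[0,-2,-10],"spin":0}
  ]
}}

```text
clock: 4.72
tcp_pos: [0.5181, -0.2592, 0.105]
tcp_rot: [[0.985, -0.173, 0.0], [-0.173, -0.985, -0.003], [0.001, 0.003, -1.0]]
wrist_force: [-1.3, -5.6, 0.2]
grip_width: 0.0004
grip_force: 2.7
```

```bash
python3 - <<'E'
from h import *
def corner(s,r0,r1,c0,c1):
    h=cv2.cvtColor(s['img'],cv2.COLOR_RGB2HSV);m=cv2.inRange(h,(60,110,30),(90,255,255));k=np.zeros_like(m);k[r0:r1,c0:c1]=m[r0:r1,c0:c1]
    ys,xs=np.nonzero(k);return len(xs),xs.mean(),ys.mean(),ys.min(),xs.min()
a=snap('scene','g.png')
for f in('a.png','c.png','g.png'):print('scene',corner(load(f),130,168,235,275))
b=snap('side','h.png')
for f in('b.png','d.png','e.png','h.png'):print('side',corner(load(f),155,187,320,352))
E
```

```text
scene (129, np.float64(255.19379844961242), np.float64(155.4108527131783), np.int64(150), np.int64(245))
scene (121, np.float64(255.05785123966942), np.float64(155.91735537190084), np.int64(151), np.int64(246))
scene (111, np.float64(254.57657657657657), np.float64(152.75675675675674), np.int64(148), np.int64(246))
side (111, np.float64(334.31531531531533), np.float64(176.57657657657657), np.int64(172), np.int64(324))
side (112, np.float64(334.5267857142857), np.float64(176.83035714285714), np.int64(173), np.int64(325))
side (112, np.float64(334.51785714285717), np.float64(176.83928571428572), np.int64(173), np.int64(325))
side (134, np.float64(334.1268656716418), np.float64(174.38805970149255), np.int64(170), np.int64(324))
```

The tab rose with the fingertip. I'll continue along the arc.

Emit:
{"method": "step_arm", "body": {
  "targets": [
    {"dp":[0,-1.4,-5],"spin":0},
    {"dp":[0,-3,-10],"spin":0},
    {"dp":[0,-4.8,-15],"spin":0},
    {"dp":[0,-6.7,-20],"spin":0},
    {"dp":[0,-8.7,-25],"spin":0},
    {"dp":[0,-11,-30],"spin":0},
    {"dp":[0,-11,-30],"spin":0}
  ]
}}

```text
clock: 5.7
tcp_pos: [0.5203, -0.2479, 0.1355]
tcp_rot: [[0.985, -0.173, 0.001], [-0.173, -0.985, -0.002], [0.001, 0.002, -1.0]]
wrist_force: [-1.4, -4.3, 3.1]
grip_width: 0.0001
grip_force: 2.5
```

```bash
python3 - <<'E'
from h import *
a=snap('scene','i.png');b=snap('side','j.png')
P=[]
for s,(r0,r1,c0,c1) in((a,(120,165,230,275)),(b,(140,187,315,355))):
    h=cv2.cvtColor(s['img'],cv2.COLOR_RGB2HSV);m=cv2.inRange(h,(60,110,30),(90,255,255));k=np.zeros_like(m);k[r0:r1,c0:c1]=m[r0:r1,c0:c1]
    n,l,st,ce=cv2.connectedComponentsWithStats(k);i=1+st[1:,4].argmax();print(st[i],ce[i]);P.append(ce[i])
X,e=tri(a,P[0],b,P[1]);print(X,e)
d=X[:2]-np.array([.501,-.065]);yb=d@[.172,.985];print('xb,yb',d@[.985,-.172],yb,'theta',np.arctan2(X[2]-.0565,-yb))
E
```

```text
[248 141  20  12 145] [256.86206897 146.42758621]
[323 161  21  13 150] [333.48 166.68]
[ 0.52315147 -0.22415213  0.12406892] 0.004401729020381598
xb,yb 0.04919336108399967 -0.15295479159451575 theta 0.4159783185372888
```

The leaf is at about 0.42 rad and consistent with the finger pose. I'll continue to about 0.9.

Emit:
{"method": "step_arm", "body": {
  "targets": [
    {"dp":[0,-3,-6],"spin":0},
    {"dp":[0,-6.3,-12.5],"spin":0},
    {"dp":[0,-9.9,-19],"spin":0},
    {"dp":[0,-13.7,-25],"spin":0},
    {"dp":[0,-17.8,-31],"spin":0},
    {"dp":[0,-22,-37],"spin":0},
    {"dp":[0,-26.6,-42.5],"spin":0},
    {"dp":[0,-31.4,-48],"spin":0},
    {"dp":[0,-36.3,-53],"spin":0},
    {"dp":[0,-41.5,-58],"spin":0},
    {"dp":[0,-46.8,-63],"spin":0},
    {"dp":[0,-52.4,-67],"spin":0},
    {"dp":[0,-52.4,-67],"spin":0}
  ]
}}

```text
clock: 7.42
tcp_pos: [0.529, -0.1943, 0.2016]
tcp_rot: [[0.985, -0.171, -0.001], [-0.171, -0.985, 0.001], [-0.001, -0.001, -1.0]]
wrist_force: [0.5, -0.6, -0.2]
grip_width: 0.0004
grip_force: 0.0
```

```bash
python3 - <<'E'
from h import *
a=snap('scene','k.png');b=snap('side','l.png')
f=lambda im,r,c:cv2.resize(im[r:r+140,c:c+150,::-1],None,fx=2.6,fy=2.6,interpolation=2)
cv2.imwrite('pics/kl.png',np.hstack([f(a['img'],100,220),f(b['img'],110,270)]))
E
```

```text
(no output)
```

View pics/kl.png

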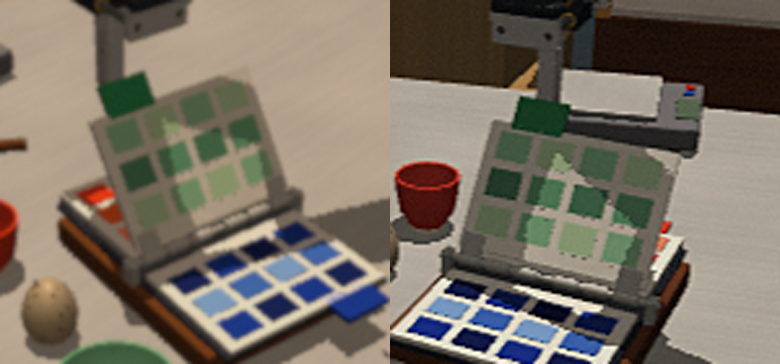

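The leaf stands at about 50° with the fingertip behind the tab: tab top corners (98,88) and (145,72) in the scene crop, (520,97) and (570,103) in the side crop. I'll triangulate the angle.

```bash
python3 - <<'E'
from h import *
a=load('k.png');b=load('l.png')
for p,q in(((98,88),(130,97)),((145,72),(180,103))):
    X,e=tri(a,(p[0]/2.6+220,p[1]/2.6+100),b,(q[0]/2.6+270,q[1]/2.6+110))
    d=X[:2]-np.array([.501,-.065]);yb=d@[.172,.985];print(X,e,d@[.985,-.172],yb,np.hypot(yb,X[2]-.05),np.arctan2(X[2]-.05,-yb))
d=np.array(readout.get_obs()['tcp_pos'])[:2]-[.501,-.065];print('face yb',d@[.172,.985]+.0125,'xb',d@[.985,-.172])
E
```

```text
[ 0.55727691 -0.18397925  0.19448291] 0.004492436361379268 0.07589719031721558 -0.10751493135700255 0.18009656540688107 0.9310587814434785
[ 0.5030796  -0.17127698  0.1972166 ] 0.00654021573882238 0.020328044374906803 -0.10432513107570388 0.18043408810506836 0.9542881567255816
face yb -0.11031858526564177 xb 0.0497870231064636
```

The angle is 0.91 rad and consistent with the finger face at -110 mm. I'll push on to near upright.

Emit:
{"method": "step_arm", "body": {
  "targets": [
    {"dp":[0,-6,-4],"spin":0},
    {"dp":[0,-14,-9],"spin":0},
    {"dp":[0,-22,-13.5],"spin":0},
    {"dp":[0,-30,-17.5],"spin":0},
    {"dp":[0,-38,-21.5],"spin":0},
    {"dp":[0,-46,-25],"spin":0},
    {"dp":[0,-54.5,-28],"spin":0},
    {"dp":[0,-63,-30],"spin":0},
    {"dp":[0,-72,-32],"spin":0},
    {"dp":[0,-81,-33.5],"spin":0},
    {"dp":[0,-90,-35],"spin":0},
    {"dp":[0,-99,-36],"spin":0},
    {"dp":[0,-107,-36],"spin":0},
    {"dp":[0,-107,-36],"spin":0}
  ]
}}

```text
clock: 9.28
tcp_pos: [0.5475, -0.0889, 0.2372]
tcp_rot: [[0.985, -0.171, -0.001], [-0.171, -0.985, 0.001], [-0.001, -0.001, -1.0]]
wrist_force: [0.9, -0.2, 0.0]
grip_width: 0.0005
grip_force: 0.0
```

```bash
python3 - <<'E'
from h import *
d=np.array(readout.get_obs()['tcp_pos'])[:2]-[.501,-.065];print('face yb',d@[.172,.985]+.0125,'xb',d@[.985,-.172])
E
```

```text
face yb -0.003040307974529907 xb 0.049940832970717684
```

Emit:
{"method": "step_arm", "body": {
  "targets": [
    {"dp":[0,-5,0],"spin":0},
    {"dp":[0,-11,0],"spin":0},
    {"dp":[0,-19,1],"spin":0},
    {"dp":[0,-27,2],"spin":0},
    {"dp":[0,-35.4,3],"spin":0},
    {"dp":[0,-43.3,5],"spin":0},
    {"dp":[0,-51.2,7.3],"spin":0},
    {"dp":[0,-58.9,10],"spin":0},
    {"dp":[0,-66.5,13],"spin":0},
    {"dp":[0,-73.9,16],"spin":0},
    {"dp":[0,-81,20],"spin":0},
    {"dp":[0,-88.2,24],"spin":0},
    {"dp":[0,-95,28.5],"spin":0},
    {"dp":[0,-101.6,33],"spin":0},
    {"dp":[0,-108,38.3],"spin":0},
    {"dp":[0,-114,43.7],"spin":0},
    {"dp":[0,-120,49.4],"spin":0},
    {"dp":[0,-120,49.4],"spin":0}
  ]
}}

```text
clock: 11.52
tcp_pos: [0.5679, 0.0288, 0.187]
tcp_rot: [[0.985, -0.172, -0.002], [-0.172, -0.985, 0.0], [-0.002, 0.0, -1.0]]
wrist_force: [-0.3, -0.2, 0.2]
grip_width: 0.0003
grip_force: 0.0
```

```bash
python3 - <<'E'
from h import *
p=np.array(readout.get_obs()['tcp_pos']);d=p[:2]-[.501,-.065];print('face yb',d@[.172,.985]+.0125,'xb',d@[.985,-.172],'tip',p[2]-.025)
a=snap('scene','m.png');b=snap('side','n.png')
f=lambda im,r,c:cv2.resize(im[r:r+140,c:c+150,::-1],None,fx=2.6,fy=2.6,interpolation=2)
cv2.imwrite('pics/mn.png',np.hstack([f(a['img'],100,240),f(b['img'],140,260)]))
E
```

```text
face yb 0.11637472893926798 xb 0.04977135695864431 tip 0.16201248071578842
```

View pics/mn.png

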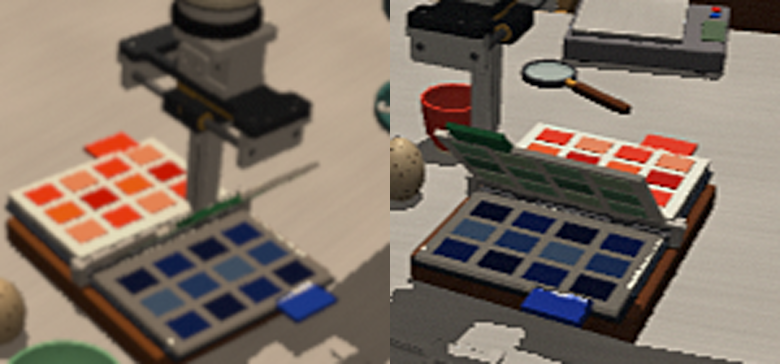

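The leaf is past vertical with the fingertip still behind the tab, and the coral leaf is flat with its tab at (110,145). I continue down the arc.

Emit:
{"method": "step_arm", "body": {
  "targets": [
    {"dp":[0,-2.5,2.5],"spin":0},
    {"dp":[0,-5,5.4],"spin":0},
    {"dp":[0,-10,11.6],"spin":0},
    {"dp":[0,-15,18],"spin":0},
    {"dp":[0,-19.5,24.7],"spin":0},
    {"dp":[0,-23.7,31.6],"spin":0},
    {"dp":[0,-27.5,38.7],"spin":0},
    {"dp":[0,-31,46],"spin":0},
    {"dp":[0,-34,53.5],"spin":0},
    {"dp":[0,-37,61],"spin":0},
    {"dp":[0,-39,69],"spin":0},
    {"dp":[0,-41,76.5],"spin":0},
    {"dp":[0,-42.5,84],"spin":0},
    {"dp":[0,-42.5,84],"spin":0}
  ]
}}

```text
clock: 13.38
tcp_pos: [0.5751, 0.07, 0.1029]
tcp_rot: [[0.985, -0.172, -0.002], [-0.172, -0.985, -0.0], [-0.002, 0.001, -1.0]]
wrist_force: [-0.1, 0.2, -0.4]
grip_width: 0.0006
grip_force: 0.0
```

```bash
python3 - <<'E'
from h import *
o=readout.get_obs();p=np.array(o['tcp_pos']);d=p[:2]-[.501,-.065];print('face yb',d@[.172,.985]+.0125,'xb',d@[.985,-.172],'tip',p[2]-.025,o['wrist_force'])
E
```

```text
face yb 0.15822040515050445 xb 0.0497217532112713 tip 0.0778921662536772 [-0.0969575   0.20318903 -0.41486992]
```

Now press down slowly, checking force.

Emit:
{"method": "step_arm", "body": {
  "targets": [
    {"dp":[0,-1,5],"spin":0},
    {"dp":[0,-1.5,10],"spin":0},
    {"dp":[0,-2,15],"spin":0},
    {"dp":[0,-2,19],"spin":0},
    {"dp":[0,-2,22],"spin":0},
    {"dp":[0,-2,25],"spin":0},
    {"dp":[0,-2,27],"spin":0},
    {"dp":[0,-2,28],"spin":0},
    {"dp":[0,-2,28],"spin":0}
  ]
}}

```text
clock: 14.5
tcp_pos: [0.5759, 0.0719, 0.0759]
tcp_rot: [[0.985, -0.172, -0.0], [-0.172, -0.985, -0.0], [-0.0, 0.0, -1.0]]
wrist_force: [-0.6, -0.2, 0.0]
grip_width: 0.0002
grip_force: 0.1
```

Emit:
{"method": "step_arm", "body": {
  "targets": [
    {"dp":[0,0,0.5],"spin":0},
    {"dp":[0,0,1],"spin":0},
    {"dp":[0,0,1.5],"spin":0},
    {"dp":[0,0,1.5],"spin":0}
  ]
}}

```text
clock: 15.0
tcp_pos: [0.5759, 0.0719, 0.0748]
tcp_rot: [[0.985, -0.172, -0.0], [-0.172, -0.985, -0.0], [-0.0, 0.0, -1.0]]
wrist_force: [-1.5, -0.9, 2.7]
grip_width: 0.0004
grip_force: 1.3
```

Emit:
{"method": "step_arm", "body": {
  "targets": [
    {"dp":[0,0,0.5],"spin":0},
    {"dp":[0,0,1],"spin":0},
    {"dp":[0,0,1],"spin":0},
    {"dp":[0,0,1],"spin":0}
  ]
}}

```text
clock: 15.5
tcp_pos: [0.576, 0.0719, 0.0747]
tcp_rot: [[0.985, -0.172, 0.0], [-0.172, -0.985, -0.0], [0.0, 0.0, -1.0]]
wrist_force: [-2.9, -1.1, 7.7]
grip_width: 0.0004
grip_force: 3.3
```

The leaf is at its stop: the tip is at 49.7 mm and no longer moves as the force rises. Retreat straight up and check.

Emit:
{"method": "step_arm", "body": {
  "targets": [
    {"dp":[0,0,-2],"spin":0},
    {"dp":[0,0,-5],"spin":0},
    {"dp":[0,0,-15],"spin":0},
    {"dp":[0,0,-35],"spin":0},
    {"dp":[0,0,-60],"spin":0},
    {"dp":[0,25,-90],"spin":0},
    {"dp":[0,60,-120],"spin":0},
    {"dp":[0,100,-150],"spin":0},
    {"dp":[0,140,-160],"spin":0},
    {"dp":[0,140,-160],"spin":0},
    {"dp":[0,140,-160],"spin":0}
  ]
}}

```text
clock: 16.88
tcp_pos: [0.5519, -0.0653, 0.2334]
tcp_rot: [[0.985, -0.172, -0.0], [-0.172, -0.985, 0.001], [-0.0, -0.001, -1.0]]
wrist_force: [-0.5, 0.1, -1.2]
grip_width: 0.0004
grip_force: 0.0
```

```bash
python3 - <<'E'
from h import *
a=snap('scene','o.png');b=snap('side','p.png')
f=lambda im,r,c:cv2.resize(im[r:r+180,c:c+200,::-1],None,fx=2,fy=2,interpolation=2)
cv2.imwrite('pics/op.png',np.hstack([f(a['img'],110,200),f(b['img'],140,210)]))
E
```

```text
(no output)
```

View pics/op.png

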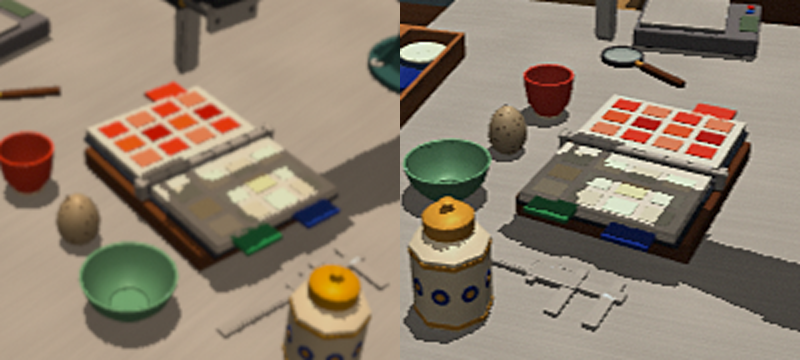

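The green-tabbed leaf lies flat on the left, with its tab at (258,238) beside the blue one. The coral-tabbed leaf is still flat on the right, nothing else has moved, and the arm is clear.

```bash
python3 -c "
from station import ticket;print(ticket.sign_off())"
```

```text
the job is handed in; nothing more can be done
None
```

I swung the green-tabbed leaf over the spine and pressed it flat on the left with about 8 N; the coral-tabbed leaf and everything else on the cart stayed where they were, and I handed the job in at about 17 s.

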